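# Check the inlay tweezers' gap on the gauge lid

### The arm

A 6-joint arm with a two-finger parallel gripper is mounted at the origin on the work surface. World frame = base frame: x ahead of the robot, y to its left, z up, the work surface at z = 0. Lengths are in m, angles in rad, forces in N, time in s.
With the tool pointing down it reaches from about 0.25 to 0.725 m from the base axis. Payload 9.7 kg.
Tool frame: the origin (TCP) lies between the finger pads; the fingertips stand 11 mm ahead of it and the grasp point (between the pads) lies 8 mm behind it; z points along the fingers, x is the direction in which the jaws open and shut, and the axes are right-handed (so a half turn about z gives the same grasp; the last joint's range is limited). The gripper opens to 85 mm and grips with 20 to 120 N. Pads are 22 mm wide; open, the fingers measure 114 mm over their backs; the gripper's body (76 mm by 85 mm) begins 54 mm behind the grasp point. The pads swing forward as they close: fully open they stand 13 mm farther back than shut.
Start: joints at [1.223, 0.087, 0.176, 1.66, 0, 1.571], TCP at [0.187, 0.517, 0.218] pointing down, gripper open.
Joint ranges: [-3.13, 3.13], [-0.85, 1.81], [-1.15, 1.24], [-2.2, 2.28], [-1.44, 1.52], [-3.14, 3.14]. Speed limits (rad/s): [2.22, 2.22, 2.57, 3.14, 3.14, 3.14].

### API

Orientations are given as a unit quaternion [x, y, z, w].
In Python, from plant import r gives the robot as it stands. The module is installed in compiled form; this text tells all that it offers.
- The arm moves only by the tool play_rows, never from a script. Its argument "rows" is a list of rows, each an object of numbers: "tx", "ty", "tz": the shift along the tool's x, y, z in mm; "spin": the turn about the tool's z in degrees. In form: [{"tx": .., "ty": .., "tz": .., "spin": ..}, ...]. A call has 1 to 20 rows; each row shifts and turns the commanded pose from where the row before left it, along the tool's axes as they then stand; what a row does not reach is not made up. A row lasts 1/12 s, in which the tool goes at most 41.7 mm and 7.16 degrees, less where a joint would pass 70% of its speed; a pose out of reach is approached as far as the arm can. A call is refused whole if a number of a shift passes 41.7 or a number of a turn 7.16, either way. A call with a gripper value outside its range is refused whole. "jaw" is the opening, from 0 (shut) to 1 (fully open), set as the call begins (left out, the last holds). The fingers move at their own pace and stop on an object; the grip force is fixed at half the most. Time passes only in rows, so rows that do not move let the fingers close. It gives the time, the measured TCP pose, the force and the opening at its end, in the units of the state.
- r.get_state(): the state, without advancing time (a new reading comes with each control period).
- r.read_camera(name): name is "side" or "top"; returns the picture (420x560x3 uint8, red, green, blue); there is no depth.
- r.camera_info(name): a dict with "mtx" (3x3 intrinsics, pixels), "extrinsics" (4x4, takes a point from camera to world coordinates). Camera axes: x right, y down, z forward; pixel columns grow to the right and rows downward; lengths in m; the calibration is good to about 2 mm. A picture is of the moment at which its call begins. camera_info takes no time and is no camera call.
- r.hand_in(): hands the job in, once; it reports no verdict.
The state is a dict: "clock": time; "qpos": joint angles; "joint_velocities": joint speeds; "effort": joint torques, N m; "eef_pos": TCP position; "eef_rot": TCP orientation; "wrist_force": force on the tool from outside, world axes, zero at the start; "moment": the same for the moment, N m; "opening": finger opening in m.
Only numpy, scipy, OpenCV 4.12 (cv2) and the standard library are available. Lean on these libraries where they do the work, as an engineer would, in place of code of your own. Each camera call takes 0.05 s, during which the arm holds its last target. There are 200 camera calls.

### The job

Shut the lid of the loaded blue inlay case, which brings the two red gauge lines on the lid to the top; then lift the sprung tweezers off their wooden rest, squeeze them until their two tips stand as far apart as the lines, and keep them hovering just above the lid with one tip over each line, not touching it. The job finishes while you hold the tweezers steady there at that gap: do not let go or put them down, and leave the carton, the tape roll and the glue bottle where they are.

Things in the scene. Friction and masses are not known exactly. Their poses are not given: they have to be found in the camera images.
- lid (a joint): hinge angle of the case's lid, rad: 0 shut, 1.57 standing upright. It starts part-way open (0.9 to 1.3), leaning over the box. The hinge is stiff: the lid stays where it is left, and needs about 1 to 2 N at its free edge to be pushed down until it lies on the box.
- lid_hinge (a point): middle of the lid's hinge line, on the far rim of the case, 50 mm above the bench. It turns with the lid: y runs along the hinge; with the lid shut x points from the free edge to the hinge (away from the robot), z up. In this frame the lid is a blue slab reaching 150 mm along -x, 220 mm wide, from z 0 to 10 mm. No handle: push on its outer face near the free edge.
- mark_fixed (a point): centre of the fixed red gauge line painted on a white patch on the lid's outer face: a line 40 mm long (along x) and 4 mm wide (y), centre 75 mm from the hinge line. Axes as lid_hinge (x along the line, y across it, z out of the lid).
- mark_cursor (a point): centre of the second red line, a thin cursor (40 by 4 mm, 1 mm high) parallel to the fixed line on the same white patch, 12 to 34 mm to its -y side, set differently each time; same axes. It slides along y if pushed with over 2 N. The distance between the two lines is the tip gap wanted.
- tweezers_grip (a point): centre of the tweezers between the two orange thumb plates, half-way up, 38 mm above the bench at first; x points along the tweezers to the tips, y to the left blade, z up. The plates (30 mm long, 16 mm high) stand 45 mm apart over their outsides when free. Each mm they are squeezed together narrows the tip gap by 1.8 mm; the force rises from about 3.5 N to 10 N when closed.
- tip_left (a point): underside of the yellow left tip (+y blade), in the middle of the tip's 4 mm width and 4 mm from its end; it lies 76 mm ahead of tweezers_grip and 8 mm lower. It turns with its blade. Free, the two tips stand 55 mm apart.
- tip_right (a point): the same point of the right tip (-y blade).
- tweezers: the tweezers (loose, about 55 g): two steel blades 10 mm high standing on edge, spread by springs, hinged at a dark block 100 mm behind tweezers_grip (it reaches 114 mm behind); yellow tips end 80 mm ahead. Origin on the underside, 8 mm below tweezers_grip, same axes.
- rest: fixed dark wooden rest under the tweezers: base 130 by 70 mm, 8 mm high, with two cross bars 30 mm high, 12 mm thick (x) and 70 mm wide (y), 55 mm before and behind its centre, on which the blades lie; grip between the bars. Origin under its centre, x along the tweezers.
- case: the fixed blue case, an open box 150 mm (x) by 220 mm (y) by 50 mm high, with its lid (top 60 mm above the bench when shut); origin at the centre of its underside, x away from the robot.
- screw_carton: bystander: brown carton 60 by 90 by 50 mm high, origin under its centre; leave alone.
- tape_roll: bystander: yellow roll 90 mm across, 30 mm high, origin under its centre; leave alone.
- glue: bystander: white glue bottle 56 mm across, 160 mm tall, origin under its centre; leave alone.
Not all that is in view belongs to the job. There is more than one size of the tweezers; the job needs the middle-sized.

How it is judged:
By the outcome, as a careful person would: the job done as asked, in the order asked, and still so for the second after the job is handed in, while the arm keeps its last pose, push and grip.
It also fails if it takes over 62 s, if anything falls off the work surface, if the arm or the gripper's body presses on something with over 40 N, if the wrist force passes 120 N, or if a joint passes its speed limit or range.

## Working session

There is one attempt and no reset: what is moved stays moved. The work goes in short steps, Python scripts to look and compute and a tool call to move; the robot and the scene stay as the last step left them, time stands still between calls to the robot, and variables do not carry over. Pictures are saved under pics/ and viewed, about 8 in all and at most 12, crops included, and the job is handed in when it is done.

Besides the shell and the picture viewer there is one more tool, called as name([rows], argument=value, ...), one row to a line, values as JSON. play_rows: Moves the arm, as the interface text tells. Its arguments: {"type":"object","properties":{"rows":{"type":"array"},"jaw":{"type":"number"}},"required":["rows"]}

```bash
mkdir -p pics; cat > h.py <<'E'
import numpy as np, cv2
from plant import r
from scipy.spatial.transform import Rotation as R
def save(cam,name,crop=None,s=1):
    im=r.read_camera(cam)[:,:,::-1].copy()
    cv2.imwrite(f'pics/raw_{name}.png',im)
    if crop:
        a,b,c,d=crop; im=im[b:d,a:c]
    im=cv2.resize(im,None,fx=s,fy=s,interpolation=cv2.INTER_CUBIC); cv2.imwrite(f'pics/{name}.png',im)
def pix(cam,u,v,z):
    i=r.camera_info(cam);K=np.array(i['mtx']);T=np.array(i['extrinsics'])
    d=T[:3,:3]@np.linalg.solve(K,[u,v,1]);o=T[:3,3]
    return o+d*(z-o[2])/d[2]
def proj(cam,p):
    i=r.camera_info(cam);K=np.array(i['mtx']);T=np.array(i['extrinsics'])
    q=K@(T[:3,:3].T@(np.array(p)-T[:3,3]));return q[:2]/q[2]
E
python3 - <<'E'
from h import *
a=r.read_camera('side');b=r.read_camera('top')
cv2.imwrite('pics/s0.png',a[:,:,::-1]);cv2.imwrite('pics/t0.png',b[:,:,::-1])
for c in('side','top'):
    i=r.camera_info(c);print(np.round(i['mtx'],1).tolist(),np.round(i['extrinsics'],3).tolist())
s=r.get_state();print(s)
E
```

```text
[[415.7, 0.0, 291.9], [0.0, 415.7, 203.8], [0.0, 0.0, 1.0]] [[0.981, -0.135, 0.137, 0.367], [-0.192, -0.665, 0.722, -0.852], [-0.006, -0.735, -0.678, 0.854], [0.0, 0.0, 0.0, 1.0]]
[[441.7, 0.0, 274.4], [0.0, 441.7, 202.4], [0.0, 0.0, 1.0]] [[0.029, -0.99, 0.14, 0.333], [-1.0, -0.029, 0.004, -0.0], [-0.0, -0.14, -0.99, 1.269], [0.0, 0.0, 0.0, 1.0]]
{'clock': 0.1, 'qpos': array([ 1.22301716e+00,  8.73888564e-02,  1.75248867e-01,  1.65979900e+00,
       -2.82110694e-05,  1.57079183e+00]), 'joint_velocities': array([ 0.00059279,  0.00013346,  0.00117241, -0.00082434, -0.00046272,
        0.0008791 ]), 'effort': array([-1.68922579e-04, -5.21562552e+01,  4.65650582e+01,  1.60346559e-02,
        3.39953942e-05,  3.40576548e-06]), 'eef_pos': array([0.18738251, 0.51687292, 0.2172811 ]), 'eef_rot': array([ 8.18781440e-01,  5.74105067e-01, -4.59697229e-04,  3.39550275e-04]), 'wrist_force': array([ 0.20514536,  0.36202023, -1.07829927]), 'moment': array([ 0.04411463, -0.01973149, -0.00935265]), 'opening': 0.08544218105892742}
```

View pics/t0.png

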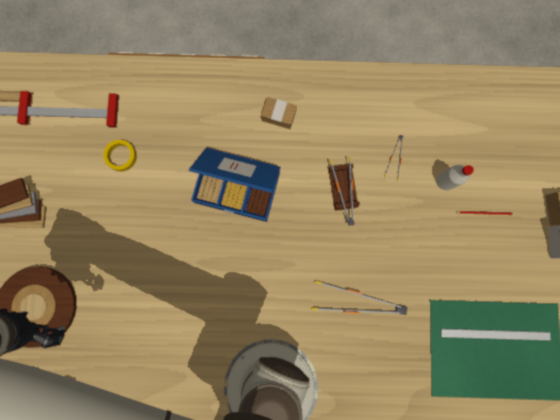

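View pics/s0.png

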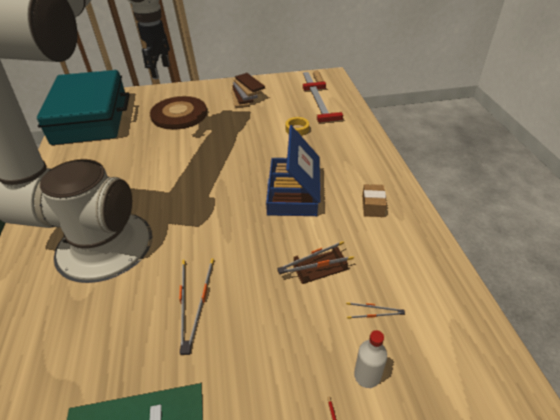

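Top view: the case is at about (237,183). There are three candidates for the tweezers: on the rest (345,190), small on the bench (397,158), large on the bench (360,297). The pair on the rest is the middle-sized one. I'll check it in one close crop, together with the lid.

```bash
python3 - <<'E'
import cv2,numpy as np
t=cv2.imread('pics/t0.png');s=cv2.imread('pics/s0.png')
a=cv2.resize(t[140:230,315:375],None,fx=6.4,fy=6.4,interpolation=2)[:576]
b=cv2.resize(t[140:230,185:290],None,fx=3.8,fy=3.8,interpolation=2)
c=np.zeros((576,790,3),np.uint8);c[:a.shape[0],:384]=a;b=b[:, :400];c[:b.shape[0],386:386+b.shape[1]]=b
d=cv2.resize(s[235:290,265:365],None,fx=4,fy=4,interpolation=2);c[350:350+220,386:786]=d
cv2.imwrite('pics/c1.png',c)
E
```

```text
(no output)
```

View pics/c1.png

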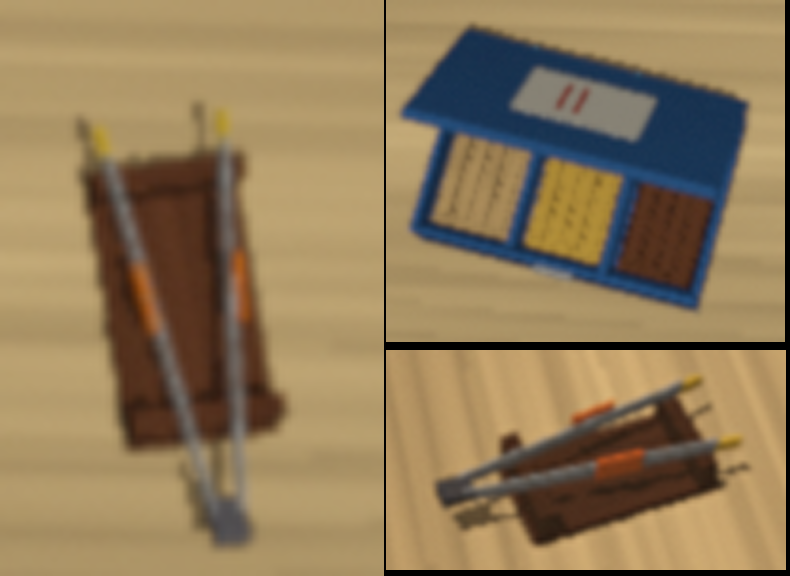

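```bash
python3 - <<'E'
from h import *
P=lambda u,v,z:pix('top',u,v,z)
c=lambda x,y:(185+(x-386)/3.8,140+y/3.8)
nl=P(*c(414,232),.05);nr=P(*c(698,308),.05);hl=P(*c(470,25),.055);hr=P(*c(748,100),.055)
print('box',nl,nr,hl,hr,np.linalg.norm(nl-nr),np.linalg.norm(hl-hr),np.linalg.norm(nl-hl))
for a,b in((nl,nr),(hl,hr)):d=a-b;print('yaw',np.degrees(np.arctan2(-d[0],d[1])))
H=(hl+hr)/2
yaw=np.arctan2(-(hl-hr)[0],(hl-hr)[1]);ex=np.array([np.cos(yaw),np.sin(yaw),0]);ey=np.array([-ex[1],ex[0],0])
for th in np.arange(.9,1.35,.1):
    f=H-ex*.15*np.cos(th)+np.array([0,0,.15*np.sin(th)-.005]); print(th.round(2),f.round(3),[proj('top',f+s*ey*.11).round(1).tolist() for s in(1,-1)])
print('obs free',c(405,115),c(715,190))
t=lambda x,y:(315+x/6.4,140+y/6.4)
pts=dict(tl=(100,140,.035),tr=(222,122,.035),pl=(145,300,.04),pr=(237,285,.04),blk=(231,522,.035))
Q={k:P(*t(*v[:2]),v[2]) for k,v in pts.items()}
for k in Q:print(k,Q[k].round(4))
m=(Q['tl']+Q['tr'])/2-Q['blk'];print('tweez yaw',np.degrees(np.arctan2(m[1],m[0])),np.linalg.norm(m),np.linalg.norm(Q['tl']-Q['tr']),np.linalg.norm(Q['pl']-Q['pr']))
E
```

```text
box [0.50231912 0.23351878 0.05      ] [0.45244892 0.02344641 0.05      ] [0.65820373 0.19951055 0.055     ] [ 0.60727338 -0.00871755  0.055     ] 0.21591071221904698 0.2143661402464471 0.15962947735814495
yaw -13.354542674162467
yaw -13.744095850350307
0.9 [0.542 0.118 0.167] [[188.9, 168.9], [272.2, 191.6]]
1.0 [0.554 0.115 0.176] [[189.6, 163.6], [273.5, 186.4]]
1.1 [0.567 0.112 0.184] [[190.6, 158.1], [274.8, 180.9]]
1.2 [0.58  0.108 0.19 ] [[191.7, 152.4], [276.3, 175.3]]
1.3 [0.594 0.105 0.195] [[193.0, 146.5], [277.8, 169.5]]
obs free (190.0, 170.26315789473685) (271.57894736842104, 190.0)
tl [ 0.629  -0.1524  0.035 ]
tr [ 0.6388 -0.2068  0.035 ]
pl [ 0.5561 -0.1725  0.04  ]
pr [ 0.564 -0.213  0.04 ]
blk [ 0.4594 -0.2117  0.035 ]
tweez yaw 10.430171758301626 0.1774394882539903 0.05529986086474021 0.041309538740563055
```

play_rows([
  {"tx": -8, "ty": 12, "tz": -6},
  {"tx": -17, "ty": 25, "tz": -6},
  {"tx": -17, "ty": 25, "tz": -6},
  {"tx": -17, "ty": 25, "tz": -6},
  {"tx": -17, "ty": 25, "tz": -6},
  {"tx": -17, "ty": 25, "tz": -5},
  {"tx": -17, "ty": 25},
  {"tx": -17, "ty": 25},
  {"tx": -17, "ty": 25},
  {"tx": -17, "ty": 25},
  {"tx": -17, "ty": 25},
  {"tx": -17, "ty": 25},
  {"tx": -17, "ty": 25},
  {"tx": -17, "ty": 25},
  {"tx": -17, "ty": 25},
  {"tx": -17, "ty": 25},
  {"tx": -17, "ty": 25},
  {"tx": -17, "ty": 25},
  {"tx": -17, "ty": 25},
  {"tx": -17, "ty": 38, "spin": -6},
], jaw=0)

```text
invalid input at $.rows[0]: expected keys tx, ty, tz, spin
```

All four keys are needed in every row.

play_rows([
  {"tx": -8, "ty": 12, "tz": -6, "spin": 0},
  {"tx": -17, "ty": 25, "tz": -6, "spin": 0},
  {"tx": -17, "ty": 25, "tz": -6, "spin": 0},
  {"tx": -17, "ty": 25, "tz": -6, "spin": 0},
  {"tx": -17, "ty": 25, "tz": -6, "spin": 0},
  {"tx": -17, "ty": 25, "tz": -5, "spin": 0},
  {"tx": -17, "ty": 25, "tz": 0, "spin": 0},
  {"tx": -17, "ty": 25, "tz": 0, "spin": 0},
  {"tx": -17, "ty": 25, "tz": 0, "spin": 0},
  {"tx": -17, "ty": 25, "tz": 0, "spin": 0},
  {"tx": -17, "ty": 25, "tz": 0, "spin": 0},
  {"tx": -17, "ty": 25, "tz": 0, "spin": 0},
  {"tx": -17, "ty": 25, "tz": 0, "spin": 0},
  {"tx": -17, "ty": 25, "tz": 0, "spin": 0},
  {"tx": -17, "ty": 25, "tz": 0, "spin": 0},
  {"tx": -17, "ty": 25, "tz": 0, "spin": 0},
  {"tx": -17, "ty": 25, "tz": 0, "spin": 0},
  {"tx": -17, "ty": 25, "tz": 0, "spin": 0},
  {"tx": -17, "ty": 25, "tz": 0, "spin": 0},
  {"tx": -17, "ty": 38, "tz": 0, "spin": -6},
], jaw=0)

```text
clock: 1.77
eef_pos: [0.5441, 0.0338, 0.254]
eef_rot: [0.788, 0.616, 0.0, 0.0]
wrist_force: [-0.3, 1.0, 0.2]
opening: 0.0
```

play_rows([
  {"tx": 0, "ty": -3, "tz": 23, "spin": 0},
  {"tx": 0, "ty": -3, "tz": 23, "spin": 0},
  {"tx": 0, "ty": -3, "tz": 23, "spin": 0},
  {"tx": 0, "ty": -4, "tz": 12, "spin": 0},
  {"tx": 0, "ty": -10, "tz": 9, "spin": 0},
  {"tx": 0, "ty": -10, "tz": 9, "spin": 0},
  {"tx": 0, "ty": -8.5, "tz": 10.5, "spin": 0},
  {"tx": 0, "ty": -8.5, "tz": 10.5, "spin": 0},
  {"tx": 0, "ty": -6, "tz": 12, "spin": 0},
  {"tx": 0, "ty": -6, "tz": 12, "spin": 0},
  {"tx": 0, "ty": -3, "tz": 10, "spin": 0},
  {"tx": 0, "ty": -3, "tz": 10, "spin": 0},
  {"tx": 0, "ty": 0, "tz": 0, "spin": 0},
])

```text
clock: 2.85
eef_pos: [0.4775, 0.0515, 0.0871]
eef_rot: [0.788, 0.616, -0.001, -0.001]
wrist_force: [-0.7, 0.4, 0.4]
opening: -0.0003
```

play_rows([
  {"tx": 0, "ty": -1, "tz": 5, "spin": 0},
  {"tx": 0, "ty": -1, "tz": 4, "spin": 0},
  {"tx": 0, "ty": 0, "tz": 0, "spin": 0},
])

```text
clock: 3.1
eef_pos: [0.4767, 0.0522, 0.0794]
eef_rot: [0.788, 0.616, -0.0, -0.0]
wrist_force: [0.3, -0.3, 0.3]
opening: -0.0001
```

play_rows([
  {"tx": 0, "ty": 0, "tz": 3, "spin": 0},
  {"tx": 0, "ty": 0, "tz": 2, "spin": 0},
  {"tx": 0, "ty": 0, "tz": 0, "spin": 0},
])

```text
clock: 3.35
eef_pos: [0.4768, 0.0523, 0.0746]
eef_rot: [0.788, 0.616, -0.0, -0.0]
wrist_force: [0.4, 0.6, -0.2]
opening: 0.0003
```

```bash
python3 - <<'E'
from h import *
save('side','s1',(240,110,360,230),4.8)
E
```

```text
(no output)
```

View pics/s1.png

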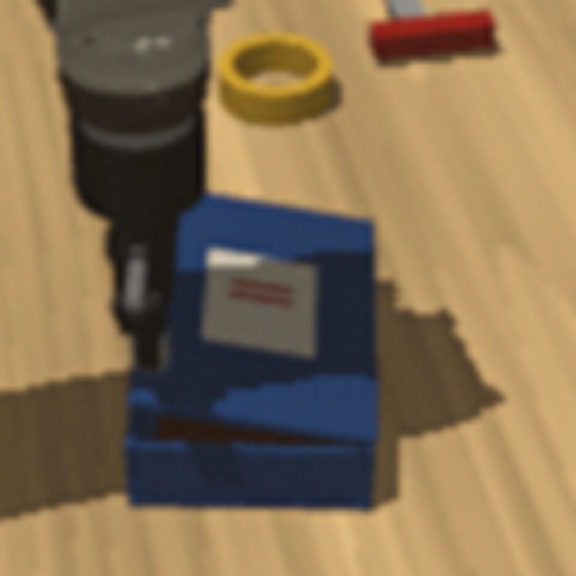

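```bash
python3 - <<'E'
from h import *
H=np.array([.624,.095,.05]);y=np.radians(-13.5);ex=np.array([np.cos(y),np.sin(y),0]);ey=np.array([-ex[1],ex[0],0]);ez=np.array([0,0,1])
c=lambda p:((proj('side',p)-[240,110])*4.8).round().astype(int).tolist()
s=r.get_state();t=s['eef_pos'];print('tcp',t,'tip',c(t-ez*.011),'tip+13',c(t-ez*.024))
print('box near R',c(H-.15*ex-.11*ey),'near L',c(H-.15*ex+.11*ey),'far R',c(H-.11*ey),'farR bottom',c(H-.11*ey-.05*ez))
for th in(0,.1,.2,.3):
  f=lambda d,w:H-ex*(d*np.cos(th)-.01*np.sin(th))+ez*(d*np.sin(th)+.01*np.cos(th))+ey*w
  print(th,'R',c(f(.15,-.11)),'L',c(f(.15,.11)),'mark',c(f(.075,0)),'farR',c(f(0,-.11)),'R.lower',c(f(.15,-.11)-.01*ez))
E
```

```text
tcp [0.47679022 0.05231442 0.07479239] tip [149, 391] tip+13 [150, 407]
box near R [117, 446] near L [147, 226] far R [369, 452] farR bottom [367, 512]
0 R [116, 433] L [146, 214] mark [251, 319] farR [370, 439] R.lower [117, 446]
0.1 R [118, 415] L [148, 196] mark [253, 310] farR [372, 439] R.lower [119, 427]
0.2 R [122, 396] L [152, 178] mark [256, 301] farR [373, 440] R.lower [123, 409]
0.3 R [129, 377] L [158, 160] mark [261, 292] farR [375, 440] R.lower [130, 390]
```

```bash
python3 - <<'E'
from h import *
save('top','t1',(180,130,300,230),6)
save('side','s2',(255,140,335,220),3)
a=cv2.imread('pics/t1.png');b=cv2.resize(cv2.imread('pics/raw_s1.png')[165:220,255:325],None,fx=6,fy=6,interpolation=2)
cv2.imwrite('pics/t1b.png',np.hstack([a[:, :400],np.vstack([b[:, :400],np.zeros((600-330,400,3),np.uint8)]) ]))
E
```

```text
(no output)
```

View pics/t1.png

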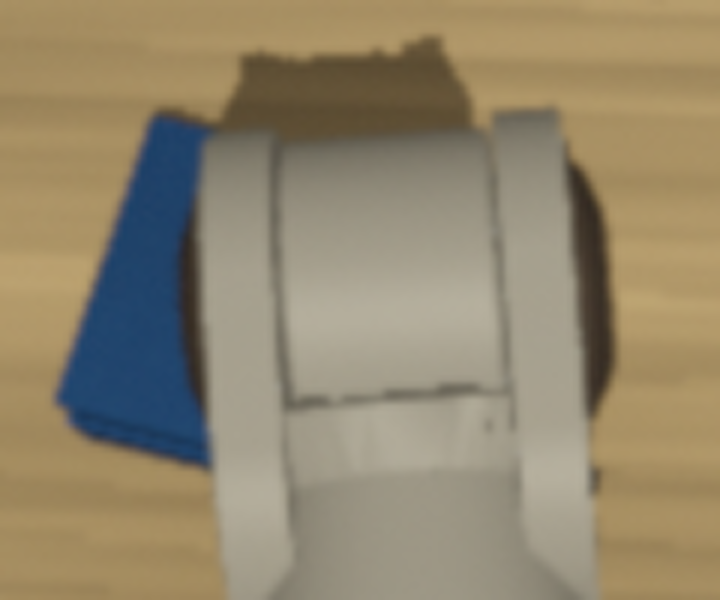

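play_rows([
  {"tx": 0, "ty": 0, "tz": 4, "spin": 0},
  {"tx": 0, "ty": 0, "tz": 4, "spin": 0},
  {"tx": 0, "ty": 0, "tz": 0, "spin": 0},
])

```text
clock: 3.75
eef_pos: [0.4764, 0.0523, 0.0659]
eef_rot: [0.788, 0.616, -0.0, -0.0]
wrist_force: [0.3, -0.5, -0.4]
opening: -0.0002
```

```bash
python3 - <<'E'
from h import *
save('side','s3',(255,150,335,220),1)
b=cv2.imread('pics/raw_s1.png')[140:220,260:325];a=cv2.imread('pics/raw_s3.png')[140:220,260:325]
f=lambda m:cv2.resize(np.clip(m*1.6,0,255).astype(np.uint8),None,fx=6,fy=6,interpolation=2)
cv2.imwrite('pics/cmp.png',np.hstack([f(b),f(a)]))
E
```

```text
(no output)
```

View pics/cmp.png

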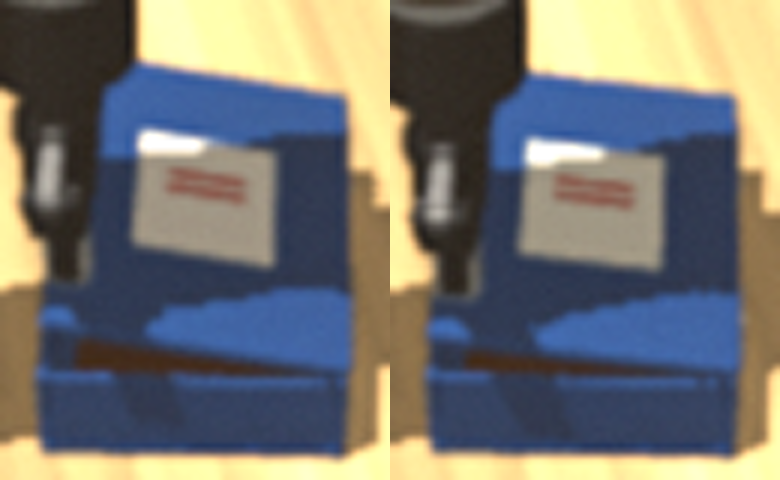

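play_rows([
  {"tx": 0, "ty": 0, "tz": 4, "spin": 0},
  {"tx": 0, "ty": 0, "tz": 3, "spin": 0},
  {"tx": 0, "ty": 0, "tz": 0, "spin": 0},
])

```text
clock: 4.05
eef_pos: [0.4764, 0.0523, 0.0591]
eef_rot: [0.788, 0.616, -0.0, -0.0]
wrist_force: [-0.5, -0.7, 0.2]
opening: -0.0001
```

play_rows([
  {"tx": 0, "ty": 0, "tz": 2, "spin": 0},
  {"tx": 0, "ty": 0, "tz": 1, "spin": 0},
  {"tx": 0, "ty": 0, "tz": 0, "spin": 0},
])

```text
clock: 4.3
eef_pos: [0.4767, 0.0523, 0.0567]
eef_rot: [0.788, 0.616, -0.0, -0.0]
wrist_force: [0.2, 0.2, -0.3]
opening: 0.0002
```

play_rows([
  {"tx": 0, "ty": 0, "tz": -15, "spin": 0},
  {"tx": 0, "ty": 0, "tz": -30, "spin": 0},
  {"tx": 0, "ty": 0, "tz": -30, "spin": 0},
  {"tx": 0, "ty": 0, "tz": -30, "spin": 0},
  {"tx": 0, "ty": 0, "tz": -35, "spin": 0},
  {"tx": -24, "ty": 15, "tz": 0, "spin": 0},
  {"tx": -24, "ty": 15, "tz": 0, "spin": 0},
  {"tx": -24, "ty": 15, "tz": 0, "spin": 0},
  {"tx": -24, "ty": 15, "tz": 0, "spin": 0},
  {"tx": -24, "ty": 15, "tz": 0, "spin": 0},
  {"tx": -24, "ty": 15, "tz": 0, "spin": 0},
  {"tx": -24, "ty": 15, "tz": 0, "spin": 0},
  {"tx": -24, "ty": 15, "tz": 0, "spin": 0},
  {"tx": -26, "ty": 18, "tz": 0, "spin": 0},
  {"tx": 0, "ty": 0, "tz": 0, "spin": 0},
])

```text
clock: 5.55
eef_pos: [0.5592, -0.1967, 0.1956]
eef_rot: [0.789, 0.615, -0.001, 0.0]
wrist_force: [1.4, -1.0, 0.7]
opening: 0.0002
```

```bash
python3 - <<'E'
from h import *
a=r.read_camera('side')[:,:,::-1];b=r.read_camera('top')[:,:,::-1]
cv2.imwrite('pics/rs4.png',a);cv2.imwrite('pics/rt4.png',b)
A=cv2.resize(a[135:225,255:330],None,fx=5,fy=5,interpolation=2);B=cv2.resize(b[140:230,185:270],None,fx=5,fy=5,interpolation=2)
cv2.imwrite('pics/v7.png',np.hstack([A,B]))
E
```

```text
(no output)
```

View pics/v7.png

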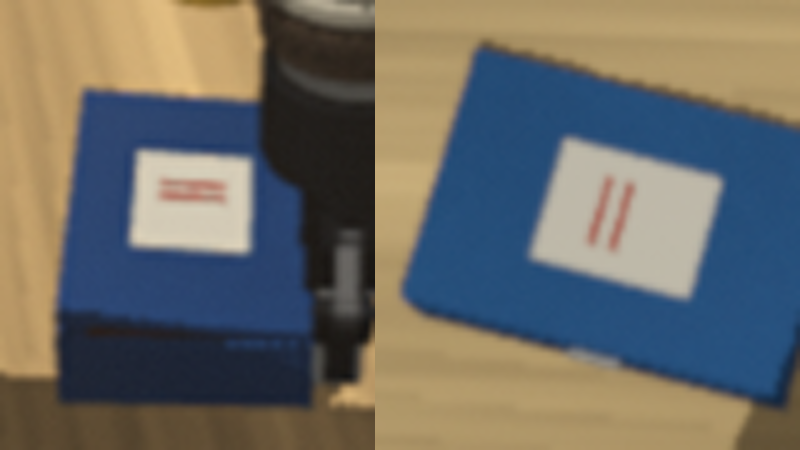

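```bash
python3 - <<'E'
from h import *
T=lambda x,y,z=.06:pix('top',185+(x-375)/5,140+y/5,z)
S=lambda x,y,z=.06:pix('side',255+x/5,135+y/5,z)
for n,p in dict(FL=T(480,43),NL=T(402,295),NR=T(780,402),fixT=T(598,212),curT=T(622,216),patch=T(626,218),topFL=T(612,178),botF=T(591,246),topC=T(632,183),botC=T(613,250)).items():print(n,p.round(4))
for n,p in dict(NRside=S(60,312),NLside=S(84,90),fix=S(193,182),cur=S(193,198),patch=S(191,201)).items():print(n,p.round(4))
# red centroid
for cam,f in(('top','rt4'),('side','rs4')):
    im=cv2.imread(f'pics/{f}.png').astype(int);m=(im[:,:,2]-im[:,:,1]>25)
    box=(slice(170,200),slice(220,245)) if cam=='top' else (slice(165,180),slice(280,305))
    w=np.clip(im[:,:,2]-im[:,:,1]-15,0,None)[box]
    ys,xs=np.mgrid[box]; cx=(w*xs).sum()/w.sum();cy=(w*ys).sum()/w.sum();print(cam,cx,cy,pix(cam,cx,cy,.061).round(4))
    # profile across: project onto case y
    if cam=='top':
        W=np.array([[pix(cam,u,v,.0605)[:2] for u,v in zip(ur,vr)] for ur,vr in zip(xs,ys)])
        a=np.radians(-13.5);c=W@np.array([-np.sin(a),np.cos(a)])-0
        d=W@np.array([np.cos(a),np.sin(a)])
        h,e=np.histogram(c.ravel(),bins=40,weights=w.ravel(),range=(.2,.28));print(np.c_[e[:-1],h].round(3)[h>20].tolist()); print('d mean',(d*w).sum()/w.sum())
E
```

```text
FL [0.6509 0.2015 0.06  ]
NL [0.5065 0.2374 0.06  ]
NR [0.4532 0.0263 0.06  ]
fixT [0.5563 0.131  0.06  ]
curT [0.5545 0.1175 0.06  ]
patch [0.5534 0.1152 0.06  ]
topFL [0.5758 0.124  0.06  ]
botF [0.537 0.134 0.06 ]
topC [0.5733 0.1127 0.06  ]
botC [0.5351 0.1217 0.06  ]
NRside [0.4619 0.0336 0.06  ]
NLside [0.5094 0.2445 0.06  ]
fix [0.56  0.136 0.06 ]
cur [0.5569 0.1206 0.06  ]
patch [0.5552 0.118  0.06  ]
top 231.7 182.4055900621118 [0.5563 0.125  0.061 ]
[[0.242, 157.0], [0.244, 342.0], [0.246, 288.0], [0.248, 29.0], [0.254, 132.0], [0.256, 328.0], [0.258, 270.0], [0.26, 62.0]]
d mean 0.5118335089714546
side 293.06333973128596 172.72360844529751 [0.5569 0.1287 0.061 ]
```

```bash
python3 - <<'E'
from h import *
t=r.get_state()['eef_pos'];print(t)
for o in(-.03,-.02,-.01,0,.01,.02):print(o,proj('side',t+[0,0,o]).round(1))
im=cv2.imread('pics/rs4.png')
cv2.imwrite('pics/v8.png',cv2.resize(im[165:285,260:380],None,fx=5,fy=5,interpolation=2))
E
```

```text
[ 0.55821457 -0.1934596   0.19622008]
-0.03 [320.2 221.7]
-0.02 [320.4 218.6]
-0.01 [320.6 215.5]
0 [320.8 212.4]
0.01 [320.9 209.2]
0.02 [321.1 206. ]
```

View pics/v8.png

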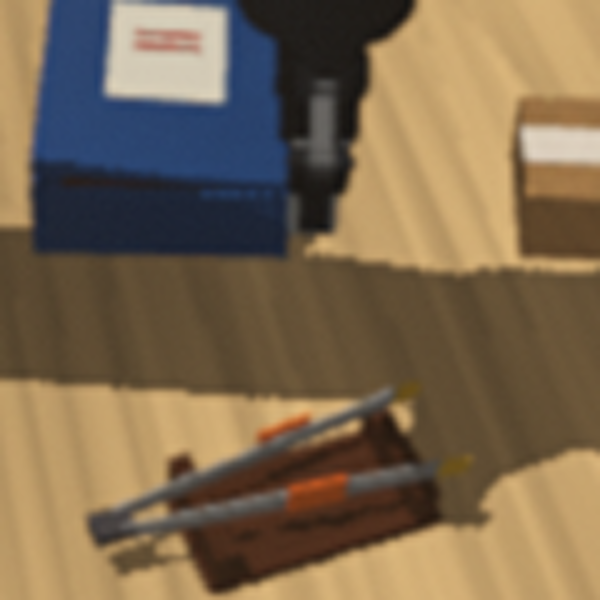

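play_rows([
  {"tx": 24, "ty": -15, "tz": 0, "spin": 0},
  {"tx": 24, "ty": -15, "tz": 0, "spin": 0},
  {"tx": 24, "ty": -15, "tz": 0, "spin": 0},
  {"tx": 24, "ty": -15, "tz": 0, "spin": 0},
  {"tx": 24, "ty": -15, "tz": 0, "spin": 0},
  {"tx": 24, "ty": -15, "tz": 0, "spin": 0},
  {"tx": 24, "ty": -15, "tz": 0, "spin": 0},
  {"tx": 24, "ty": -15, "tz": 0, "spin": 0},
  {"tx": 26, "ty": -12, "tz": 0, "spin": 0},
  {"tx": 0, "ty": 0, "tz": 35, "spin": 0},
  {"tx": 0, "ty": 0, "tz": 35, "spin": 0},
  {"tx": 0, "ty": 0, "tz": 35, "spin": 0},
  {"tx": 0, "ty": 0, "tz": 25, "spin": 0},
  {"tx": 0, "ty": 0, "tz": 8, "spin": 0},
  {"tx": 0, "ty": 0, "tz": 4, "spin": 0},
  {"tx": 0, "ty": 0, "tz": 0, "spin": 0},
])

```text
clock: 6.98
eef_pos: [0.4825, 0.0513, 0.0555]
eef_rot: [0.787, 0.616, 0.0, 0.0]
wrist_force: [0.3, -0.7, 0.5]
opening: -0.0002
```

play_rows([
  {"tx": 0, "ty": 0, "tz": 1.5, "spin": 0},
  {"tx": 0, "ty": 0, "tz": 1.5, "spin": 0},
  {"tx": 0, "ty": 0, "tz": 0, "spin": 0},
])

```text
clock: 7.23
eef_pos: [0.4834, 0.051, 0.0531]
eef_rot: [0.788, 0.616, 0.001, 0.001]
wrist_force: [0.5, -0.4, -0.1]
opening: 0.0002
```

play_rows([
  {"tx": 0, "ty": 0, "tz": 1.5, "spin": 0},
  {"tx": 0, "ty": 0, "tz": 1.5, "spin": 0},
  {"tx": 0, "ty": 0, "tz": 0, "spin": 0},
])

```text
clock: 7.48
eef_pos: [0.4827, 0.0508, 0.0489]
eef_rot: [0.788, 0.616, 0.0, 0.0]
wrist_force: [0.6, 0.1, 0.8]
opening: -0.0001
```

play_rows([
  {"tx": 0, "ty": 0, "tz": 1.5, "spin": 0},
  {"tx": 0, "ty": 0, "tz": 0, "spin": 0},
])

```text
clock: 7.65
eef_pos: [0.4825, 0.0508, 0.0472]
eef_rot: [0.788, 0.616, -0.0, -0.0]
wrist_force: [0.5, -0.1, 0.4]
opening: -0.0
```

play_rows([
  {"tx": 0, "ty": 0, "tz": 1.5, "spin": 0},
  {"tx": 0, "ty": 0, "tz": 0, "spin": 0},
])

```text
clock: 7.82
eef_pos: [0.4826, 0.0508, 0.047]
eef_rot: [0.788, 0.616, 0.0, 0.0]
wrist_force: [-3.7, -0.5, 12.2]
opening: -0.0003
```

play_rows([
  {"tx": 0, "ty": 0, "tz": -15, "spin": 0},
  {"tx": 0, "ty": 0, "tz": -30, "spin": 0},
  {"tx": 0, "ty": 0, "tz": -30, "spin": 0},
  {"tx": 0, "ty": 0, "tz": -30, "spin": 0},
  {"tx": -24, "ty": 14.5, "tz": 0, "spin": 0},
  {"tx": -24, "ty": 14.5, "tz": 0, "spin": 0},
  {"tx": -24, "ty": 14.5, "tz": 0, "spin": 0},
  {"tx": -24, "ty": 14.5, "tz": 0, "spin": 0},
  {"tx": -24, "ty": 14.5, "tz": 0, "spin": 0},
  {"tx": -24, "ty": 14.5, "tz": 0, "spin": 0},
  {"tx": -24, "ty": 14.5, "tz": 0, "spin": 0},
  {"tx": -24, "ty": 14.5, "tz": 0, "spin": 0},
  {"tx": -26, "ty": 16, "tz": 0, "spin": 0},
  {"tx": 0, "ty": 0, "tz": 0, "spin": -6},
  {"tx": 0, "ty": 0, "tz": 0, "spin": -6},
  {"tx": 0, "ty": 0, "tz": 0, "spin": -6},
  {"tx": 0, "ty": 0, "tz": 0, "spin": -6.4},
  {"tx": 0, "ty": 0, "tz": 0, "spin": 0},
], jaw=1)

```text
clock: 9.32
eef_pos: [0.5581, -0.1926, 0.1506]
eef_rot: [0.638, 0.77, -0.0, -0.0]
wrist_force: [0.7, -1.2, -0.0]
opening: 0.0852
```

```bash
python3 - <<'E'
from h import *
print(r.get_state()['eef_pos'],r.get_state()['opening'])
a=r.read_camera('side')[:,:,::-1];b=r.read_camera('top')[:,:,::-1]
cv2.imwrite('pics/rs5.png',a);cv2.imwrite('pics/rt5.png',b)
for cam,im in(('top',b),('side',a)):
    im=im.astype(int)
    box=(slice(170,200),slice(220,245)) if cam=='top' else (slice(165,185),slice(280,305))
    w=np.clip(im[:,:,2]-im[:,:,1]-15,0,None)[box]
    ys,xs=np.mgrid[box]; cx=(w*xs).sum()/w.sum();cy=(w*ys).sum()/w.sum();print(cam,cx,cy,pix(cam,cx,cy,.0605).round(4))
A=cv2.resize(a[150:285,255:375],None,fx=4.3,fy=4.3,interpolation=2)
cv2.imwrite('pics/v9.png',A)
# tweezers plates from side old image
for n,u,v,z in(('pr',260+317/5,165+492/5,.038),('pl',260+284/5,165+430/5,.038),('tl',260+405/5,165+390/5,.035),('tr',260+457/5,165+464/5,.035),('blk',260+103/5,165+525/5,.035)):print(n,pix('side',u,v,z).round(4))
E
```

```text
[ 0.55813931 -0.19261038  0.15055316] 0.08522709567989377
top 231.8181279620853 182.81990521327015 [0.5552 0.1247 0.0605]
side 293.11420982735723 173.55843293492697 [0.5563 0.1253 0.0605]
pr [ 0.5662 -0.2152  0.038 ]
pl [ 0.5596 -0.1723  0.038 ]
tl [ 0.6292 -0.1555  0.035 ]
tr [ 0.6412 -0.2092  0.035 ]
blk [ 0.4579 -0.2123  0.035 ]
```

View pics/v9.png

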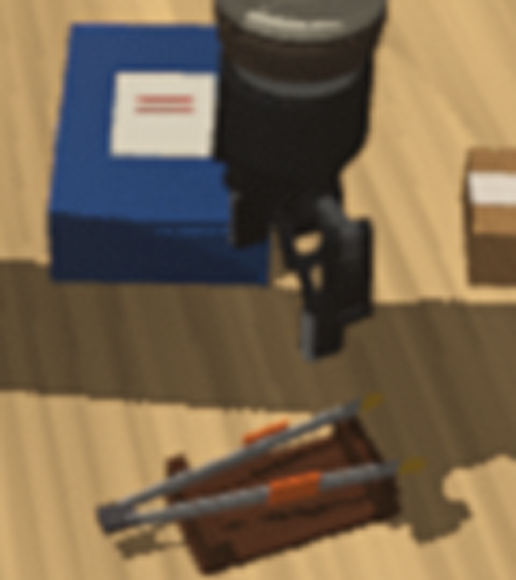

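```bash
python3 - <<'E'
from h import *
t=r.get_state()['eef_pos'];a=np.radians(100.4);x=np.array([np.cos(a),np.sin(a),0])
for o in(-.02,0,.01,.02,.03):print(o,[proj('side',t-x*w+[0,0,o]).round(1).tolist() for w in(.0425,.057)])
print(proj('side',[.5627,-.194,.038]))
E
```

```text
-0.02 [[327.1, 244.3], [329.7, 248.6]]
0 [[327.5, 238.4], [330.2, 242.8]]
0.01 [[327.7, 235.4], [330.5, 239.8]]
0.02 [[328.0, 232.4], [330.7, 236.8]]
0.03 [[328.2, 229.3], [331.0, 233.7]]
[319.99822848 257.19455178]
```

play_rows([
  {"tx": -1, "ty": 2, "tz": 20, "spin": 0},
  {"tx": 0, "ty": 0, "tz": 25, "spin": 0},
  {"tx": 0, "ty": 0, "tz": 25, "spin": 0},
  {"tx": 0, "ty": 0, "tz": 25, "spin": 0},
  {"tx": 0, "ty": 0, "tz": 15, "spin": 0},
  {"tx": 0, "ty": 0, "tz": 8, "spin": 0},
  {"tx": 0, "ty": 0, "tz": 8, "spin": 0},
  {"tx": 0, "ty": 0, "tz": 0, "spin": 0},
])

```text
clock: 10.08
eef_pos: [0.56, -0.1929, 0.0238]
eef_rot: [0.64, 0.768, -0.0, -0.001]
wrist_force: [-0.8, -0.1, -0.4]
opening: 0.0854
```

```bash
python3 - <<'E'
from h import *
t=r.get_state()['eef_pos'];print(t)
save('side','v10',(265,200,375,290),6.5)
save('top','v10t',(310,130,390,230),5)
a=np.radians(100.4);x=np.array([np.cos(a),np.sin(a),0])
for o in(0,.01,.02,.03):print(o,[((proj('side',t-x*w+[0,0,o])-[265,200])*6.5).round(1).tolist() for w in(.0425,.057)])
E
```

```text
[ 0.55995614 -0.19292003  0.02384851]
0 [[394.1, 474.1], [410.2, 502.5]]
0.01 [[395.3, 457.8], [411.6, 486.2]]
0.02 [[396.6, 441.3], [413.0, 469.7]]
0.03 [[398.0, 424.5], [414.4, 453.0]]
```

View pics/v10.png

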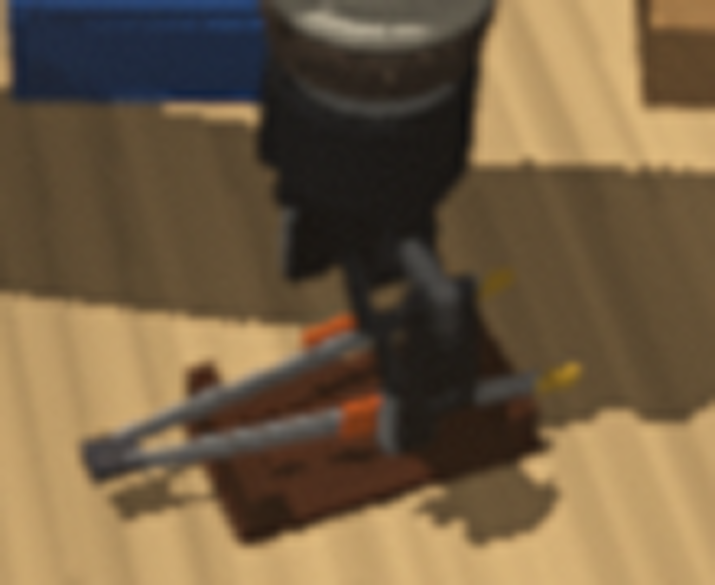

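play_rows([
  {"tx": 0, "ty": 2, "tz": 4, "spin": 0},
  {"tx": 0, "ty": 0, "tz": 4, "spin": 0},
  {"tx": 0, "ty": 0, "tz": 4, "spin": 0},
  {"tx": 0, "ty": 0, "tz": 0, "spin": 0},
])

```text
clock: 10.52
eef_pos: [0.5621, -0.1926, 0.0121]
eef_rot: [0.64, 0.769, -0.0, -0.0]
wrist_force: [-0.6, -0.3, -0.2]
opening: 0.0855
```

play_rows([
  {"tx": 0, "ty": 0, "tz": 0, "spin": 0},
  {"tx": 0, "ty": 0, "tz": 0, "spin": 0},
  {"tx": 0, "ty": 0, "tz": 0, "spin": 0},
  {"tx": 0, "ty": 0, "tz": 0, "spin": 0},
  {"tx": 0, "ty": 0, "tz": 0, "spin": 0},
  {"tx": 0, "ty": 0, "tz": 0, "spin": 0},
], jaw=0.5)

```text
clock: 11.02
eef_pos: [0.5628, -0.1929, 0.0135]
eef_rot: [0.64, 0.769, 0.0, 0.001]
wrist_force: [-0.2, -0.3, 4.7]
opening: 0.0425
```

play_rows([
  {"tx": 0, "ty": 0, "tz": -2, "spin": 0},
  {"tx": 0, "ty": 0, "tz": 0, "spin": 0},
])

```text
clock: 11.18
eef_pos: [0.5623, -0.1928, 0.015]
eef_rot: [0.64, 0.769, -0.0, -0.0]
wrist_force: [0.6, -0.3, -1.0]
opening: 0.043
```

play_rows([
  {"tx": 0, "ty": 0, "tz": 0, "spin": 0},
  {"tx": 0, "ty": 0, "tz": 0, "spin": 0},
  {"tx": 0, "ty": 0, "tz": 0, "spin": 0},
], jaw=0.37)

```text
clock: 11.43
eef_pos: [0.5623, -0.1927, 0.0149]
eef_rot: [0.64, 0.769, -0.0, -0.0]
wrist_force: [0.3, 0.1, 2.0]
opening: 0.0315
```

play_rows([
  {"tx": 0, "ty": 0, "tz": 0, "spin": 0},
  {"tx": 0, "ty": 0, "tz": 0, "spin": 0},
  {"tx": 0, "ty": 0, "tz": 0, "spin": 0},
  {"tx": 0, "ty": 0, "tz": 0, "spin": 0},
], jaw=0.25)

```text
clock: 11.77
eef_pos: [0.5628, -0.193, 0.0156]
eef_rot: [0.64, 0.769, 0.0, 0.001]
wrist_force: [-0.2, 0.0, 5.6]
opening: 0.0218
```

play_rows([
  {"tx": 0, "ty": 0, "tz": -4, "spin": 0},
  {"tx": 0, "ty": 0, "tz": -10, "spin": 0},
  {"tx": 0, "ty": 0, "tz": -20, "spin": 0},
  {"tx": 0, "ty": 0, "tz": -25, "spin": 0},
  {"tx": 0, "ty": 0, "tz": -25, "spin": 0},
  {"tx": 0, "ty": 0, "tz": -20, "spin": 0},
  {"tx": 0, "ty": 0, "tz": -6, "spin": 0},
  {"tx": 0, "ty": 0, "tz": 0, "spin": 0},
])

```text
clock: 12.43
eef_pos: [0.5632, -0.193, 0.1269]
eef_rot: [0.64, 0.769, 0.001, 0.001]
wrist_force: [-0.3, -0.5, -1.4]
opening: 0.0215
```

play_rows([
  {"tx": 8, "ty": 0, "tz": 0, "spin": 0},
  {"tx": 16, "ty": -1, "tz": 0, "spin": 0},
  {"tx": 22, "ty": -1, "tz": 0, "spin": 0},
  {"tx": 22, "ty": -1, "tz": 0, "spin": 0},
  {"tx": 22, "ty": -1, "tz": 0, "spin": 0},
  {"tx": 22, "ty": -1, "tz": 0, "spin": 0},
  {"tx": 22, "ty": -1, "tz": 0, "spin": 0},
  {"tx": 22, "ty": -1, "tz": 0, "spin": 0},
  {"tx": 22, "ty": -1, "tz": 0, "spin": 0},
  {"tx": 22, "ty": -1, "tz": 0, "spin": 0},
  {"tx": 22, "ty": -1, "tz": 0, "spin": 0},
  {"tx": 22, "ty": -2, "tz": 0, "spin": 0},
  {"tx": 22, "ty": -2, "tz": 0, "spin": 0},
  {"tx": 22, "ty": -2, "tz": 0, "spin": 0},
  {"tx": 22, "ty": -2, "tz": 0, "spin": 0},
  {"tx": 20, "ty": -2, "tz": 0, "spin": 0},
  {"tx": 12, "ty": 0, "tz": 0, "spin": 0},
  {"tx": 5, "ty": 0, "tz": 0, "spin": 0},
  {"tx": 0, "ty": 0, "tz": 0, "spin": 0},
])

```text
clock: 14.02
eef_pos: [0.4788, 0.1458, 0.1241]
eef_rot: [0.639, 0.769, -0.0, -0.0]
wrist_force: [-0.6, -0.4, -1.5]
opening: 0.0217
```

play_rows([
  {"tx": 0, "ty": 0, "tz": 0, "spin": 3},
  {"tx": 0, "ty": 0, "tz": 0, "spin": 5},
  {"tx": 0, "ty": 0, "tz": 0, "spin": 6},
  {"tx": 0, "ty": 0, "tz": 0, "spin": 6},
  {"tx": 0, "ty": 0, "tz": 0, "spin": 3.7},
  {"tx": 0, "ty": 0, "tz": 0, "spin": 0},
  {"tx": 0, "ty": 0, "tz": 0, "spin": 0},
])

```text
clock: 14.6
eef_pos: [0.4796, 0.1441, 0.1246]
eef_rot: [0.783, 0.621, -0.0, -0.0]
wrist_force: [-0.2, -0.4, -0.7]
opening: 0.0216
```

```bash
python3 - <<'E'
from h import *
print(r.get_state()['eef_pos'],r.get_state()['opening'])
a=r.read_camera('side')[:,:,::-1];b=r.read_camera('top')[:,:,::-1]
cv2.imwrite('pics/rs6.png',a);cv2.imwrite('pics/rt6.png',b)
B=cv2.resize(b[120:200,195:265],None,fx=5.7,fy=5.7,interpolation=2);A=cv2.resize(a[95:185,255:325],None,fx=5.7,fy=5.7,interpolation=2)[:456]
cv2.imwrite('pics/v11.png',np.hstack([B,A]))
E
```

```text
[0.47964968 0.14413273 0.12462201] 0.021604333754482792
```

View pics/v11.png

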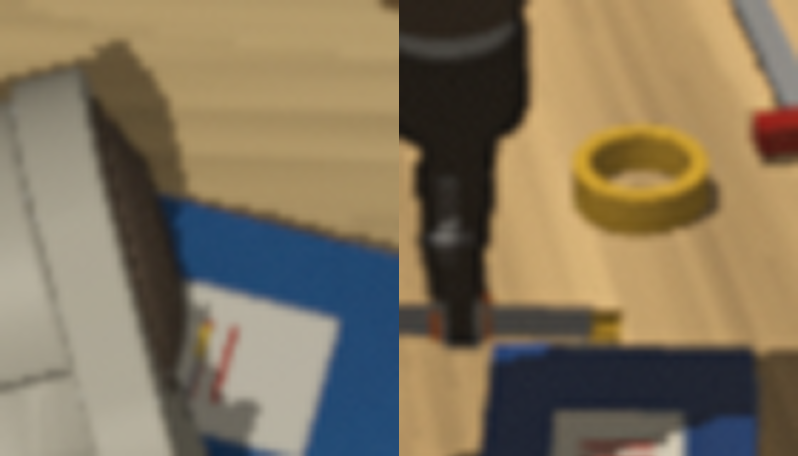

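```bash
cat > m.py <<'E'
from h import *
def tips(ft,fs,zt,boxt,boxs):
    for cam,f,bx in(('top',ft,boxt),('side',fs,boxs)):
        im=cv2.imread(f'pics/{f}.png').astype(int);B,G,Rr=im[:,:,0],im[:,:,1],im[:,:,2]
        m=((np.minimum(Rr,G)-B>55)&(G>.6*Rr)).astype(np.uint8);u0,v0,u1,v1=bx
        k=np.zeros_like(m);k[v0:v1,u0:u1]=m[v0:v1,u0:u1]
        n,l,st,c=cv2.connectedComponentsWithStats(k)
        for i in range(1,n):
            if st[i,4]>=3: print(cam,st[i].tolist(),c[i].round(1),pix(cam,*c[i],zt).round(4))
E
python3 - <<'E'
from m import *
tips('rt6','rs6',.147,(222,170,240,195),(280,145,300,160))
for z in(.139,.144,.149):print(z,pix('top',230.6,178.8,z).round(4),pix('side',291.1,152,z).round(4))
im=cv2.imread('pics/rt6.png')
print(im[174:186,226:238].tolist().__len__())
for v in range(172,188):print(v,' '.join('%3d/%3d/%3d'%tuple(im[v,u,::-1]) for u in range(226,238)))
E
```

```text
top [230, 177, 2, 3, 4] [230.5 178. ] [0.5519 0.1197 0.147 ]
side [284, 145, 9, 4, 23] [288.7 146.3] [0.548  0.1477 0.147 ]
side [289, 151, 7, 4, 25] [291.9 152.6] [0.551  0.1148 0.147 ]
0.139 [0.5513 0.1202 0.139 ] [0.5514 0.129  0.139 ]
0.144 [0.5504 0.1196 0.144 ] [0.5501 0.1221 0.144 ]
0.149 [0.5494 0.1191 0.149 ] [0.5488 0.1152 0.149 ]
12
172  52/ 46/ 38  79/ 74/ 65 126/122/109 164/159/144 175/170/154 175/170/154 179/174/158 181/175/160 177/173/159 174/170/157 171/166/154 165/162/152
173  50/ 44/ 35  71/ 67/ 57 109/105/ 93 139/134/120 156/151/136 156/151/136 175/170/154 182/177/161 182/176/160 182/176/161 182/176/160 180/175/160
174  50/ 43/ 34  67/ 62/ 54  98/ 94/ 83 114/110/ 98 124/119/107 141/136/121 174/167/151 182/176/160 182/176/160 182/176/161 183/177/161 182/177/161
175  50/ 42/ 35  65/ 60/ 53  94/ 90/ 79 106/102/ 91 113/106/ 94 136/125/111 171/160/144 181/174/159 182/176/160 182/176/160 182/176/160 182/176/161
176  50/ 43/ 34  68/ 64/ 55  97/ 93/ 82 109/103/ 89 120/104/ 83 141/110/ 85 167/143/124 180/170/153 181/174/159 180/169/154 179/167/152 182/175/159
177  50/ 43/ 3
[... 913 characters left out ...]
  88/ 83/ 72  97/ 88/ 73 129/122/108 162/151/136 169/140/126 164/112/100 172/143/129 180/170/156 182/176/161
184  85/ 81/ 71 101/ 97/ 87  95/ 91/ 83  85/ 78/ 72  94/ 82/ 73 114/106/ 95 138/123/111 155/118/106 162/113/101 175/153/138 181/173/158 182/176/162
185  91/ 88/ 78 100/ 96/ 87  89/ 85/ 79  84/ 76/ 70  98/ 86/ 78 107/100/ 89 113/ 98/ 87 132/ 88/ 78 160/118/105 177/162/147 182/175/161 182/176/161
186  82/ 79/ 70  95/ 91/ 84  85/ 79/ 75  86/ 76/ 70 102/ 95/ 85 107/100/ 91 112/ 91/ 82 131/ 81/ 72 163/127/114 179/167/152 183/176/162 182/177/162
187  69/ 66/ 57  85/ 81/ 75  83/ 76/ 71  91/ 78/ 70 104/ 96/ 87 106/ 97/ 87 114/ 82/ 73 141/ 96/ 86 169/146/132 180/171/157 182/176/161 182/176/162
```

```bash
python3 - <<'E'
from h import *
from scipy.optimize import least_squares
def fit(cam,f,bx,z=.0605):
    im=cv2.imread(f'pics/{f}.png').astype(float);u0,v0,u1,v1=bx
    ys,xs=np.mgrid[v0:v1,u0:u1];w=(im[:,:,2]-im[:,:,1])[v0:v1,u0:u1].ravel()
    W=np.array([pix(cam,u,v,z)[:2] for u,v in zip(xs.ravel(),ys.ravel())])*1e3
    from scipy.special import erf
    def model(p):
        c0,d0,g,yaw,s,A,B,sd,A2=p;a=np.radians(yaw)
        Q=W-[556,125];c=Q@[-np.sin(a),np.cos(a)]-c0;d=Q@[np.cos(a),np.sin(a)]-d0
        box=lambda t,h,s:.5*(erf((t+h)/s)-erf((t-h)/s))
        return B+box(d,20,abs(sd))*(A*box(c-g/2,2,abs(s))+A2*box(c+g/2,2,abs(s)))
    q=least_squares(lambda p:model(p)-w,[0,0,12.5,-13.5,2,60,5,2,60])
    p=q.x;a=np.radians(p[3]);m=np.array([556,125])+p[0]*np.array([-np.sin(a),np.cos(a)])+p[1]*np.array([np.cos(a),np.sin(a)])
    print(cam,f,'mid',m.round(2),'gap',p[2].round(2),'yaw',p[3].round(2),p[4:].round(1),'rms',np.sqrt((q.fun**2).mean()).round(2))
for f,z in(('rt5',.0605),('rt4',.063)):fit('top',f,(222,168,243,197),z)
for f,z in(('rs5',.0605),('rs4',.063)):fit('side',f,(283,166,304,181),z)
E
```

```text
top rt5 mid [555.12 124.72] gap 12.33 yaw -13.07 [ 3.5 93.5 -0.4  6.  93.2] rms 11.48
top rt4 mid [556.32 124.8 ] gap 12.31 yaw -13.75 [ 3.5 88.7 -0.3  5.2 90.2] rms 11.22
side rs5 mid [555.54 124.07] gap 11.97 yaw -12.18 [  5.  124.5   6.5   4.   85.3] rms 5.06
side rs4 mid [556.45 126.75] gap 11.65 yaw -15.54 [  4.9  95.8   8.4   3.4 103.9] rms 3.07
```

play_rows([
  {"tx": 0, "ty": 1, "tz": 5, "spin": 0},
  {"tx": 0, "ty": 1, "tz": 12, "spin": 0},
  {"tx": 0, "ty": 0, "tz": 15, "spin": 0},
  {"tx": 0, "ty": 0, "tz": 15, "spin": 0},
  {"tx": 0, "ty": 0, "tz": 10, "spin": 0},
  {"tx": 0, "ty": 0, "tz": 5, "spin": 0},
  {"tx": 0, "ty": 0, "tz": 3, "spin": 0},
  {"tx": 0, "ty": 0, "tz": 0, "spin": 0},
  {"tx": 0, "ty": 0, "tz": 0, "spin": 0},
], jaw=0.245)

```text
clock: 15.45
eef_pos: [0.4818, 0.1445, 0.0603]
eef_rot: [0.784, 0.621, 0.0, 0.0]
wrist_force: [-0.4, -0.5, -0.1]
opening: 0.021
```

```bash
python3 - <<'E'
from m import *
s=r.get_state();print(s['eef_pos'],s['opening'],s['wrist_force'])
a=r.read_camera('side')[:,:,::-1];b=r.read_camera('top')[:,:,::-1]
cv2.imwrite('pics/rs7.png',a);cv2.imwrite('pics/rt7.png',b)
tips('rt7','rs7',.079,(222,165,240,200),(275,150,310,185))
B=cv2.resize(b[160:205,215:255],None,fx=10,fy=10,interpolation=2);A=cv2.resize(a[145:190,270:310],None,fx=10,fy=10,interpolation=2)
cv2.imwrite('pics/v12.png',np.hstack([B,A]))
E
```

```text
[0.48180483 0.14446975 0.06031944] 0.021038924777930297 [-0.38689104 -0.48808022 -0.12466741]
top [232, 181, 2, 4, 7] [232.4 182.3] [0.5534 0.1212 0.079 ]
side [285, 150, 11, 5, 38] [290.5 152. ] [0.5651 0.2118 0.079 ]
side [280, 153, 4, 1, 4] [281.5 153. ] [0.5361 0.2121 0.079 ]
side [291, 168, 3, 4, 12] [292.  169.5] [0.5524 0.1224 0.079 ]
```

play_rows([
  {"tx": -1, "ty": 0, "tz": 3, "spin": 0},
  {"tx": -0.8, "ty": 0, "tz": 3, "spin": 0},
  {"tx": 0, "ty": 0, "tz": 0, "spin": 0},
  {"tx": 0, "ty": 0, "tz": 0, "spin": 0},
  {"tx": 0, "ty": 0, "tz": 0, "spin": 0},
])

```text
clock: 15.97
eef_pos: [0.4811, 0.1426, 0.0539]
eef_rot: [0.784, 0.621, -0.0, -0.0]
wrist_force: [-0.0, 0.4, -0.4]
opening: 0.0212
```

```bash
python3 - <<'E'
from m import *
s=r.get_state();print(s['eef_pos'],s['opening'],s['wrist_force'])
a=r.read_camera('side')[:,:,::-1];b=r.read_camera('top')[:,:,::-1]
cv2.imwrite('pics/rs8.png',a);cv2.imwrite('pics/rt8.png',b)
tips('rt8','rs8',.073,(222,165,240,200),(275,160,310,185))
B=cv2.resize(b[160:205,215:255],None,fx=10,fy=10,interpolation=2);A=cv2.resize(a[145:190,270:310],None,fx=10,fy=10,interpolation=2)
cv2.imwrite('pics/v12.png',np.hstack([B,A]))
for n,p in dict(cur=(.5539,.1186,.061),fix=(.5567,.1304,.06)).items():print(n,(proj('top',p)-[215,160])*10+5,(proj('side',p)-[270,145])*10+[405,5])
E
```

```text
[0.48113293 0.14262272 0.0538944 ] 0.021201805556379266 [-0.01793008  0.39578452 -0.43928303]
top [233, 182, 2, 3, 5] [233.4 182.8] [0.5531 0.119  0.073 ]
side [291, 170, 3, 4, 8] [292.2 171.4] [0.5528 0.1208 0.073 ]
cur [194.67665695 238.19807821] [632.54423344 303.75039833]
fix [153.04751266 227.73499107] [634.08307498 281.49450709]
```

View pics/v12.png

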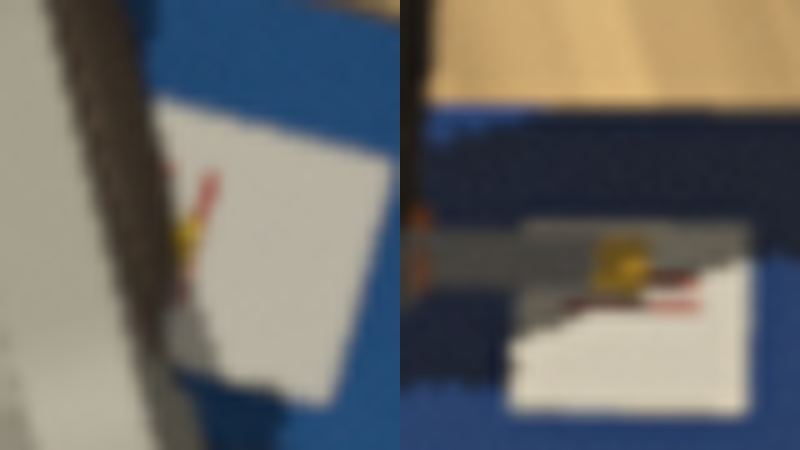

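The last picture shows the right tip over the cursor line: top crop (187,240) against a line axis at about column 195, and about 0.4 mm off once tip height is allowed for. The side crop shows the tip clear of the lid, with its lower edge at about row 297. The opening of 21.2 mm gives a 12.2 mm gap, matching the lines, so I'm handing in.

```bash
python3 - <<'E'
from plant import r
print(r.hand_in()); s=r.get_state();print(s['clock'],s['eef_pos'],s['opening'],s['wrist_force'])
E
```

```text
the job is handed in; nothing more can be done
None
the job is handed in; nothing more can be done
```

I shut the lid, lifted the middle-sized tweezers off the rest, squeezed them to the line gap and handed in at about 16 s of the 62 s. They are held over the two lines; the hand-in gave no verdict.

**Checks that agreed**
- **Lid:** the first push left it a few millimetres open, so I pushed again until it pressed back with 12 N. Afterwards both cameras put the lines in the same place for a shut lid, within about 1 mm.
- **Gap:** the lines measured 12.0 to 12.3 mm apart. The jaw opening of 21.2 mm works out to a tip gap of about 12.2 mm, but I did not measure the tip gap directly.
- **Right tip:** it is over the cursor line within about 0.5 to 1 mm sideways, a few millimetres nearer the robot than the middle of the line.
- **Hover:** the tips are about 5 to 8 mm above the lid by estimate, and the wrist force is near zero, so they show no contact.

**Checks that failed or disagreed**
- **Left tip:** it was hidden in both cameras, so its place over the fixed line is worked out only from the gap and the tweezers' angle.
- **Fingertip height:** when the closed fingers touched the lid, their tips were about 13 mm above the reported tool point, though the description puts them 11 mm below it. I used the touch and camera readings instead.
- **Carton, tape roll and glue bottle:** I never moved close to them, but I did not measure their positions at the end.

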